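# Gauge a plaster rosette with three clicks of the ratchet

## Task

The small plaster rosette lies on the bench thickness gauge, ready to be measured. Bring the gauge's ball-ended lever down until the foot lands on the rosette, carry on until the ratchet has clicked exactly three times (a fourth click spoils the measurement), then keep the lever there. Finish holding the lever, with the foot still pressed on the rosette so that the scale can be read, and without shifting the rosette or the other things on the bench.

Things in the scene. Friction and masses are not known exactly. Their poses are not given: they have to be found in the camera images.
- gauge: bench thickness gauge, screwed down: grey base 200 x 150 x 22 mm, grey head on a column, steel anvil in front of the column. Origin: on the bench under the anvil's middle; x to its back, z up; the lever is on its -y side. Base x -78 to 122, y -75 to 75 mm; head x -26 to 130, y -28 to 28, z 120 to 205 mm; square ram above the head to z 266 mm; column top z 245 mm.
- lever: steel ratchet lever. Origin on its hinge axis, level and along the gauge's y, at gauge x 25, y -46, z 165 mm; its x points from knob to hinge. At rest the arm stands 50 deg above level, knob toward the robot; it swings down, 103 deg at most, with an oily drag. The foot goes down 25 mm per rad. Let go, lever and foot creep back up. Moving it back does not undo a click.
- knob (a point): middle of the black ball knob, 34 mm in diameter, on the lever 140 mm from the hinge axis, at y -16 mm of the lever; free for fingers on both sides (gauge y) and above. Pull here along the swing: 1 N free at rest, 3 N moving at 40 mm/s. Once the foot lands it grows by some 5 N within 25 to 45 mm of travel, then suddenly drops by 2 to 4 N: a click. Then again every 24 mm.
- wheel: toothed steel ratchet wheel, 80 mm in diameter, 36 teeth (10 deg each), on the lever's axis between lever and head; it turns with the lever until the foot is held up by the work. Origin on the axis. Its x lies along the lever's x at the start; after n clicks the pulled lever is 10n to 10n + 4 deg ahead of it.
- foot: round rubber-faced foot of the gauge, 32 mm in diameter, under the ram and above the anvil. Origin: middle of its lower face, 85 mm above the bench at rest; it moves straight down. A cushion spring above it yields a few mm.
- anvil: round steel anvil, 84 mm in diameter, on a height screw in the gauge's base, straight under the foot. Its origin is 48 mm below its flat top; the top stands 48 to 60 mm above the bench.
- rosette_small: white cast plaster rosette with eight lobes, 73 x 73 x 19 mm, loose on the anvil; origin: centre of its underside.
- rosette_mid: larger white plaster rosette, 100 x 92 x 19 mm, on the bench to the right; origin: centre of its underside. Leave it alone.
- rosette_old: white plaster rosette, 62 x 65 x 19 mm, on the bench to the right; origin: centre of its underside. Leave it alone.
- pencil: green pencil, 136 mm long along its y, 7 mm thick, lying on the bench in front of the gauge. Leave it alone.
Things that resemble listed ones, but are neither listed nor needed, are in the scene too. What is shaped like the rosette_small but red or yellow is not meant.

How it is judged:
On the way:
1. the foot has landed on the small rosette (contact force between foot and rosette_small above 2 N), for 0.1 s.
At the end, for the whole second after the job is handed in: Three clicks and not four (lever 28 to 36 deg ahead of the ratchet wheel), foot pressing on the small rosette with more than 4 N, fingers bearing on the lever with more than 1 N, lever still (under 0.15 rad/s), small rosette within 12 mm of where it lay (angle between the x axis of lever and the x axis of wheel, either way round between 0.49 and 0.63 rad and contact force between foot and rosette_small above 4 N and contact force between the fingers and lever above 1 N and angular speed of lever below 0.15 rad/s and distance of rosette_small from where it was at the start of the episode below 0.012 m); the arm keeps its last pose, push and grip.
It fails at once if the ratchet clicks a fourth time (angle between the x axis of lever and the x axis of wheel, either way round above 0.66 rad).
It fails at once if the small rosette is shifted by more than 15 mm (distance of rosette_small from where it was at the start of the episode above 0.015 m).
It fails at once if another casting or the pencil is shifted by more than 25 mm (distance of any of rosette_mid, rosette_old, pencil from where it was at the start of the episode above 0.025 m).
It also fails if it takes over 64 s, if anything falls off the work surface, if the arm or the gripper's body presses on something with over 40 N, if the wrist force passes 120 N, or if a joint passes its speed limit or range.

## Robot

A 6-joint arm with a two-finger parallel gripper is mounted at the origin on a cart in front of the work surface, level with it; the furniture and walls round the work are solid. World frame = base frame: x ahead of the robot, y to its left, z up, the work surface at z = 0. Lengths are in m, angles in rad, forces in N, time in s.
With the tool pointing down it reaches from about 0.3 to 1 m from the base axis. Payload 5.1 kg.
Tool frame: the origin (TCP) lies between the finger pads; the fingertips stand 22 mm ahead of it and the grasp point (between the pads) lies 3 mm ahead of it; z points along the fingers, y is the line along which they close (so a half turn about z gives the same grasp; the last joint's range is limited). The gripper opens to 95 mm and grips with 3 to 60 N. Pads are 20 mm wide; open, the fingers measure 119 mm over their backs; the gripper's body (75 mm by 180 mm) begins 59 mm behind the grasp point.
Start: joints at [1.249, 0.124, 1.65, -0, 1.367, -0.083], TCP at [0.154, 0.632, 0.237] pointing down, gripper open.
Joint ranges: [-2.61, 2.61], [-1.02, 2.33], [0.03, 2.71], [-1.35, 4.49], [0.32, 2.68], [-2.91, 2.91]. Speed limits (rad/s): [2.57, 2.57, 3.14, 3.14, 3.14, 3.14].

## Interface

Orientations are given as a unit quaternion [x, y, z, w].
In Python, from workcell import env, set_gripper, solver, status, get_image, order gives the robot as it stands. The module is installed in compiled form; this text tells all that it offers. Calls block until the motion is done:
- env.move_ptp(position, orientation): joint-space move of the TCP to a pose.
- env.servo_line(position, rot=None, feed=0.15, max_force=None): straight line of the TCP; rot=None keeps the orientation; feed is the mean speed in m/s. With max_force (N) it stops when the force on the tool has changed by that much, and returns True; else False.
- env.set_joints(angles): joint-space move.
- set_gripper(opening, squeeze=None): opening from 0.0 (shut) to 1.0 (fully open); squeeze is the grip in N (None keeps the last); returns when the fingers have stopped.
- env.sleep(seconds).
- solver.inverse_kinematics(position, orientation): joint angles nearest the present ones, or None.
- status.get_obs(): the state.
- get_image(name): name is "side" or "top" or "wrist"; returns a dict with "image" (420x560x3 uint8, blue, green, red), "fx", "fy", "cx", "cy" (pixels), "T" (4x4, takes a point from camera to world coordinates); the wrist camera has in their place "T_tool_cam" (4x4, takes a point from camera to tool coordinates, whose origin is the TCP and whose axes are the flange's). Camera axes: x right, y down, z forward; pixel columns grow to the right and rows downward; lengths in m; the calibration is good to about 2 mm. A picture is of the moment at which its call begins: read the wrist's pose just before it. There is no depth.
A pose or a line that the arm cannot do raises env.PlanningError and nothing moves.
- order.hand_in(): hands the job in; it is judged then, once.
The state is a dict: "time": time; "joints": joint angles; "joint_vel": joint speeds; "joint_torque": joint torques, N m; "eef_pos": TCP position; "eef_rot": TCP orientation; "wrist_force": force on the tool from outside, world axes, zero at the start; "torque": the same for the moment, N m; "grip_width": opening from 0.0 (shut) to 1.0 (fully open); "finger_force": force on a finger pad.
Only numpy, scipy, OpenCV 4.12 (cv2) and the standard library are available. Lean on these libraries where they do the work, as an engineer would, in place of code of your own. Each camera call takes 0.05 s, during which the arm holds its last target. There are 200 camera calls.

## Working session

There is one attempt and no reset: what is moved stays moved. The work goes in short steps, each a Python script; the robot and the scene stay as the last script left them, time stands still between calls to the robot, and variables do not carry over. Pictures are saved under pics/ and viewed, at most 10 in all, crops included, and the job is handed in when it is done.

```bash
mkdir -p pics; ls
python3 - <<'E'
from workcell import env,get_image,status
import cv2,numpy as np
np.set_printoptions(precision=4,suppress=True)
for n in("side","top"):
    d=get_image(n);cv2.imwrite(f"pics/{n}0.png",d["image"]);print(n,d["fx"],d["fy"],d["cx"],d["cy"]);print(d["T"])
o=status.get_obs();print(o)
E
```

```text
pics
side 485.4155847229832 485.4155847229832 281.35934745750797 200.03916567017455
[[-0.9613 -0.0841  0.2624  0.307 ]
 [-0.2747  0.3665 -0.889   0.6921]
 [-0.0214 -0.9266 -0.3754  0.5242]
 [ 0.      0.      0.      1.    ]]
top 426.6262550634125 426.6262550634125 277.4938502025513 210.29382547011159
[[-0.0191 -0.9932  0.1145  0.4269]
 [-0.9998  0.0191 -0.0012 -0.1863]
 [-0.001  -0.1145 -0.9934  1.1441]
 [ 0.      0.      0.      1.    ]]
{'time': 0.1, 'joints': array([ 1.2494,  0.1245,  1.6515, -0.    ,  1.3675, -0.0826]), 'joint_vel': array([-0.    , -0.0005, -0.0046,  0.0007, -0.0005, -0.0002]), 'joint_torque': array([  0.0011, -41.8882, -36.1097,   0.0778,   0.0461,  -0.0001]), 'eef_pos': array([0.1536, 0.631 , 0.2355]), 'eef_rot': array([ 0.1191,  0.9929, -0.0009, -0.0002]), 'wrist_force': array([ 0.2166,  0.5732, -0.2035]), 'torque': array([-0.0005, -0.0488, -0.0166]), 'finger_force': 0.0, 'grip_width': 1.0003541686097779}
```

View pics/side0.png

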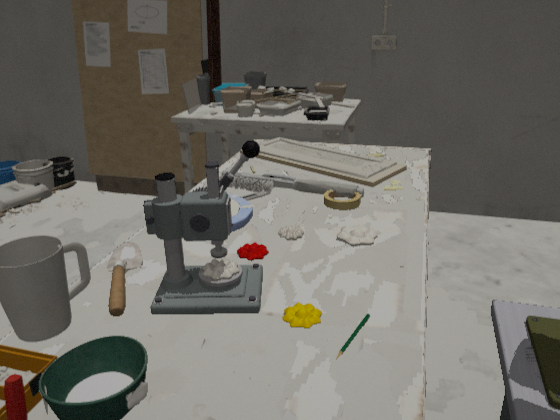

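View pics/top0.png

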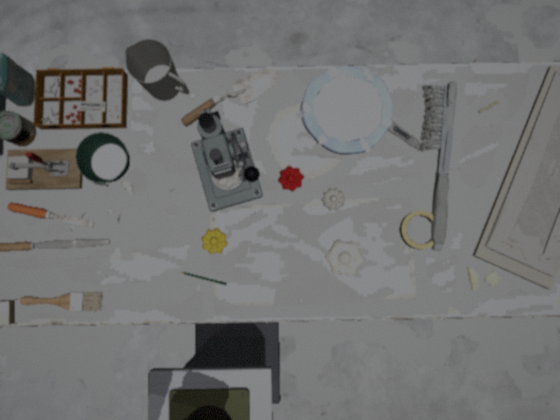

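The side view shows the gauge with the black knob at (250,149) and the small rosette on the anvil at (220,272). In the top view the knob is at (252,174) and the rosette is half hidden near (228,185).

Things that could be taken for the small rosette are red (253,251), yellow (302,315), old (291,232) and mid (358,234). I choose the white one on the anvil. Next I crop both views for a closer look.

Run:
```python
import cv2,numpy as np
t=cv2.imread("pics/top0.png")[95:225,175:275];s=cv2.imread("pics/side0.png")[130:320,140:280]
t=cv2.resize(t,None,fx=4,fy=4,interpolation=2);s=cv2.resize(s,None,fx=2.8,fy=2.8,interpolation=2)
c=np.zeros((540,800,3),np.uint8);c[:520,:400]=t;c[:s.shape[0],405:405+s.shape[1]]=s
c=cv2.convertScaleAbs(c,alpha=1.6)
cv2.imwrite("pics/c1.png",c)
```

```text
(no output)
```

View pics/c1.png

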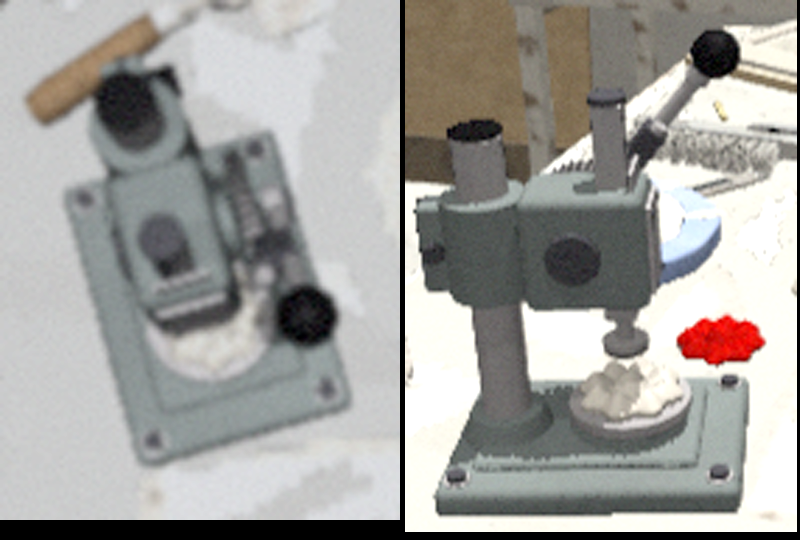

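```bash
cat > fit.py <<'E'
import numpy as np
from scipy.optimize import least_squares
from workcell import get_image
np.set_printoptions(precision=4,suppress=True)
C={n:get_image(n) for n in("top","side")}
def proj(n,P):
    d=C[n];p=np.linalg.inv(d["T"])@np.append(P,1)
    return np.array([d["fx"]*p[0]/p[2]+d["cx"],d["fy"]*p[1]/p[2]+d["cy"]])
t=lambda u,v:np.array([175+u/4,95+v/4]);s=lambda u,v:np.array([140+(u-405)/2.8,130+v/2.8])
K=[.025-.14*np.cos(np.radians(50)),-.062,.165+.14*np.sin(np.radians(50))]
obs=[("top",t(350,402),[-.078,-.075,.022]),("top",t(145,462),[-.078,.075,.022]),("top",t(65,188),[.122,.075,.022]),("top",t(270,132),[.122,-.075,.022]),
("top",t(306,315),K),("side",s(715,53),K),("side",s(748,380),[-.078,-.075,.022]),("side",s(740,492),[-.078,.075,.022]),("side",s(437,492),[.122,.075,.022])]
def W(q,p):
    c,si=np.cos(q[2]),np.sin(q[2]);return np.array([q[0]+c*p[0]-si*p[1],q[1]+si*p[0]+c*p[1],p[2]])
f=lambda q:np.concatenate([proj(n,W(q,p))-o for n,o,p in obs])
r=least_squares(f,[.5,0,0.2],loss="soft_l1")
print(r.x);print(f(r.x).reshape(-1,2));print("knob",W(r.x,K))
E
python3 fit.py
```

```text
[ 0.6521 -0.0577  0.267 ]
[[ 0.7634 -0.0449]
 [-2.4007  0.787 ]
 [-2.0027 -1.3483]
 [ 0.2042 -2.5913]
 [-0.1019 -0.4412]
 [ 1.3837  0.5291]
 [ 1.509  -2.3671]
 [ 0.6666 -1.0312]
 [-1.5314  0.2459]]
knob [ 0.6058 -0.1346  0.2722]
```

Run:
```python
from workcell import *
from workcell import env,get_image,status,set_gripper
import numpy as np,cv2
from scipy.spatial.transform import Rotation as R
np.set_printoptions(precision=4,suppress=True)
yaw=.267
q=np.array([-np.sin(yaw/2),np.cos(yaw/2),0,0])
K=np.array([.6058,-.1346,.2722])
env.servo_line([.154,.632,.42],feed=.25)
env.move_ptp(K+[0,0,.14],q)
o=status.get_obs();print(o["time"],o["eef_pos"],o["eef_rot"],o["joints"],o["wrist_force"])
d=get_image("wrist");cv2.imwrite("pics/w1.png",d["image"])
T=np.eye(4);T[:3,:3]=R.from_quat(o["eef_rot"]).as_matrix();T[:3,3]=o["eef_pos"]
p=np.linalg.inv(T@d["T_tool_cam"])@np.append(K,1)
print(d["T_tool_cam"],d["fx"],d["cx"],d["cy"],"pred",d["fx"]*p[0]/p[2]+d["cx"],d["fy"]*p[1]/p[2]+d["cy"],p)
```

```text
4.2 [ 0.606  -0.1339  0.4122] [-0.1336  0.991   0.0001  0.0001] [-0.3041  0.0082  1.4825  0.0001  1.6509 -2.1429] [ 0.5014 -0.5376  1.0196]
[[ 0.0001 -0.9544 -0.2987  0.0837]
 [ 1.      0.0002 -0.0005  0.0009]
 [ 0.0005 -0.2987  0.9544 -0.1477]
 [ 0.      0.      0.      1.    ]] 341.91336551565047 276.3965849155816 210.92829488019441 pred 274.88541827526836 203.65306842652754 [-0.0013 -0.0064  0.2995  1.    ]
```

View pics/w1.png

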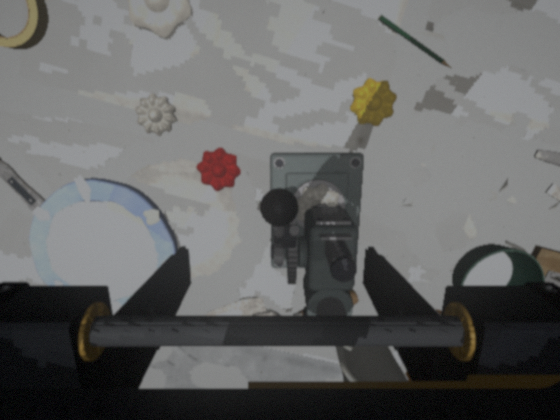

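The wrist view shows the base edges upright, so the yaw is right. The knob is at about (279,208) against a predicted (275,204). I'll combine all three cameras to place the knob.

Run:
```python
from workcell import get_image,status
import numpy as np,cv2
from scipy.spatial.transform import Rotation as R
from scipy.optimize import least_squares
np.set_printoptions(precision=4,suppress=True)
o=status.get_obs();T=np.eye(4);T[:3,:3]=R.from_quat(o["eef_rot"]).as_matrix();T[:3,3]=o["eef_pos"]
t0=cv2.imread("pics/top0.png");s0=cv2.imread("pics/side0.png");d=get_image("wrist")
def blob(im,u,v,r,th):
    g=cv2.cvtColor(im,6)[v-r:v+r+1,u-r:u+r+1];n,l,st,c=cv2.connectedComponentsWithStats((cv2.morphologyEx((g<th).astype(np.uint8),cv2.MORPH_OPEN,np.ones((5,5))))) 
    i=1+np.argmax(st[1:,4]);print(st[i]);return c[i]+[u-r,v-r]
obs=[(get_image("top"),None,blob(t0,252,174,14,28)),(get_image("side"),None,blob(s0,250,149,14,28)),(d,T@d["T_tool_cam"],blob(d["image"],279,208,24,28))]
def f(P):
    e=[]
    for c,M,uv in obs:
        p=np.linalg.inv(c["T"] if M is None else M)@np.append(P,1);e+=[(c["fx"]*p[0]/p[2]+c["cx"]-uv[0])*p[2]/c["fx"],(c["fy"]*p[1]/p[2]+c["cy"]-uv[1])*p[2]/c["fx"]]
    return np.array(e)*1e3
r=least_squares(f,[.6,-.13,.27]);print([x[2] for x in obs],r.x,r.fun)
```

```text
[  7   9  12  12 102]
[  7   8  16  14 184]Traceback (most recent call last):
  File "<stdin>", line 11, in <module>
  File "<stdin>", line 10, in blob
    return _wrapfunc(a, 'argmax', axis=axis, out=out, **kwds)
    return bound(*args, **kwds)
ValueError: attempt to get argmax of an empty sequence
```

Run:
```python
from workcell import get_image,status
import numpy as np,cv2
from scipy.spatial.transform import Rotation as R
from scipy.optimize import least_squares
np.set_printoptions(precision=4,suppress=True)
o=status.get_obs();T=np.eye(4);T[:3,:3]=R.from_quat(o["eef_rot"]).as_matrix();T[:3,3]=o["eef_pos"]
t0=cv2.imread("pics/top0.png");s0=cv2.imread("pics/side0.png");d=get_image("wrist")
def blob(im,u,v,r,th):
    g=cv2.cvtColor(im,6)[v-r:v+r+1,u-r:u+r+1]
    print(g[r,::2],end="")
    n,l,st,c=cv2.connectedComponentsWithStats((cv2.morphologyEx((g<th).astype(np.uint8),cv2.MORPH_OPEN,np.ones((7,7))))) 
    i=1+np.argmax(st[1:,4]);print(st[i]);return st[i,:2]+(st[i,2:4]-1)/2+[u-r,v-r]
obs=[(get_image("top"),None,blob(t0,252,174,14,40)),(get_image("side"),None,blob(s0,250,149,14,40)),(d,T@d["T_tool_cam"],blob(d["image"],279,208,24,58))]
def f(P):
    e=[]
    for c,M,uv in obs:
        p=np.linalg.inv(c["T"] if M is None else M)@np.append(P,1);e+=[(c["fx"]*p[0]/p[2]+c["cx"]-uv[0])*p[2]/c["fx"],(c["fy"]*p[1]/p[2]+c["cy"]-uv[1])*p[2]/c["fx"]]
    return np.array(e)*1e3
r=least_squares(f,[.6,-.13,.27]);print([x[2] for x in obs],r.x,r.fun)
```

```text
[ 98  67  62  26   2  20  21  26  10  17  23 111 123 127 126][  6   8  14  13 163]
[ 76  77  91  32   1  16  15  15   6  10  17  10 157 157 156][  7   6  16  16 220]
[136 118  84  46  39  39  41  42  40  42  43  46  43  39  38  38  33  33
  31  32  28  36  71  81  84][   6    5   37   44 1184]
[array([250.5, 174. ]), array([250.5, 148.5]), array([279. , 210.5])] [ 0.6071 -0.1313  0.2752] [-1.6112 -3.1998  0.5737 -0.1966 -0.5623 -3.0254]
```

Run:
```python
from workcell import env,get_image,status,set_gripper
import numpy as np,cv2
np.set_printoptions(precision=3,suppress=True)
K=np.array([.607,-.1315,.273]);gy=np.array([-np.sin(.267),np.cos(.267),0])
set_gripper(.75,5)
print(env.servo_line(K+[0,0,.06],feed=.15),env.servo_line(K+[0,0,.004],feed=.05,max_force=6))
f0=status.get_obs()["wrist_force"]
set_gripper(0,5)
for i in range(4):
    env.sleep(.1);o=status.get_obs();F=o["wrist_force"]-f0;print(o["time"],o["eef_pos"],F,F@gy,o["grip_width"]*95,o["finger_force"])
    if abs(F@gy)<1:break
    env.servo_line(o["eef_pos"]+gy*np.sign(F@gy)*.001,feed=.02)
np.save("f0.npy",f0)
cv2.imwrite("pics/w2.png",get_image("wrist")["image"])
```

```text
False False
7.9333 [ 0.607 -0.132  0.277] [ 0.906 -1.199 -0.636] -1.39523800648102 33.447029635139785 4.999997466802597
8.2833 [ 0.607 -0.132  0.277] [-1.968  3.418  0.324] 3.8161872600738196 33.46385386597868 5.000041946768761
8.6333 [ 0.607 -0.132  0.277] [ 1.055 -2.557 -0.361] -2.744985842959943 33.415149846361714 5.000079497694969
8.9833 [ 0.607 -0.132  0.277] [-1.967  4.251  0.872] 4.619091820831305 33.63309230224802 5.000009872019291
```

View pics/w2.png

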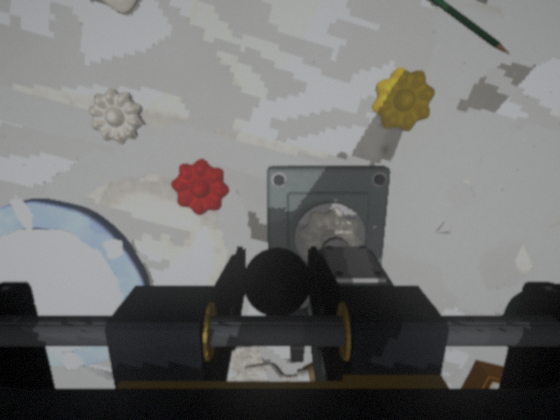

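```bash
cat > swing.py <<'E'
import numpy as np,json,os
from workcell import env,status,set_gripper
S="state.json"
gx=np.array([np.cos(.267),np.sin(.267),0]);gy=np.array([-np.sin(.267),np.cos(.267),0]);z=np.array([0,0,1.])
f0=np.load("f0.npy")
if os.path.exists(S): s=json.load(open(S))
else: s=dict(th=50.,P0=[*status.get_obs()["eef_pos"]],dr=0.,dl=0.,log=[])
def step(dth,feed=.03):
    """swing the lever down by dth degrees; returns the pull along the swing"""
    s["th"]-=dth;t=np.radians(s["th"]);a=np.radians(50)
    u=-np.cos(t)*gx+np.sin(t)*z              # hinge to knob
    tan=-np.sin(t)*gx-np.cos(t)*z            # downward swing
    env.servo_line(np.array(s["P0"])+.14*(u+np.cos(a)*gx-np.sin(a)*z)+s["dr"]*u+s["dl"]*gy,feed=feed)
    env.sleep(.06)
    F=np.mean([status.get_obs()["wrist_force"] for _ in range(1)],0)-f0
    s["dr"]+=np.clip(6e-5*(F@u),-4e-4,4e-4);s["dl"]+=np.clip(4e-5*(F@gy),-3e-4,3e-4)
    o=status.get_obs();s["log"].append([round(float(x),2) for x in(o["time"],s["th"],-F@tan,F@u,F@gy,1e3*s["dr"],1e3*s["dl"],o["grip_width"]*95)])
    json.dump(s,open(S,"w"));return -F@tan
E
python3 - <<'E'
from swing import *
set_gripper(0,25)
for _ in range(6): step(2)
pk=0
for i in range(40):
    f=step(1)
    pk=max(pk,f) if i else f
    if i>3 and pk-f>1.6: break
for l in s["log"]:print(l)
E
```

```text
[9.87, 48.0, 0.47, -0.67, -2.5, -0.04, -0.1, 32.82]
[10.24, 46.0, 2.01, -0.63, -2.31, -0.08, -0.19, 32.78]
[10.62, 44.0, -0.1, 1.39, -0.45, 0.01, -0.21, 32.69]
[10.99, 42.0, 0.9, 1.41, -0.3, 0.09, -0.22, 32.85]
[11.37, 40.0, 0.66, 1.41, -0.4, 0.17, -0.24, 32.87]
[11.74, 38.0, 0.32, 1.4, -0.21, 0.26, -0.25, 33.19]
[12.05, 37.0, -0.2, 0.83, 0.21, 0.31, -0.24, 32.85]
[12.36, 36.0, 0.15, 1.29, -0.82, 0.39, -0.27, 32.8]
[12.67, 35.0, 0.31, -0.08, 0.15, 0.38, -0.27, 32.45]
[12.97, 34.0, 0.35, -0.94, -0.25, 0.32, -0.28, 32.85]
[13.28, 33.0, 0.68, 0.37, 0.02, 0.35, -0.27, 32.53]
[13.59, 32.0, 1.34, 0.21, 0.62, 0.36, -0.25, 32.81]
[13.9, 31.0, 1.65, 0.67, 0.73, 0.4, -0.22, 32.92]
[14.21, 30.0, 0.79, 1.82, 0.12, 0.51, -0.22, 32.93]
[14.52, 29.0, 0.06, 0.76, 0.03, 0.55, -0.21, 32.77]
[14.82, 28.0, 1.21, 0.68, 0.37, 0.6, -0.2, 32.94]
[15.13, 27.0, 0.84, -0.95, 1.96, 0.54, -0.12, 33.02]
[15.44, 26.0, 0.89, 0.17, -1.19, 0.55, -0.17, 32.5]
[15.75, 25.0, -0.08, 0.17, -1.38, 0.56, -0.22, 32.83]
```

```bash
sed -i 's/    F=np.mean.*/    F=np.mean([(env.sleep(.03),status.get_obs()["wrist_force"])[1] for _ in range(4)],0)-f0/' swing.py
python3 - <<'E'
from swing import *
n=len(s["log"]);pk=0
for i in range(34):
    f=step(1);pk=max(pk,f)
    if pk>3 and pk-f>1.6: break
for l in s["log"][n:]:print(l)
E
```

```text
[16.19, 24.0, 0.38, 0.99, -1.09, 0.62, -0.27, 32.74]
[16.63, 23.0, 0.76, 1.11, -0.93, 0.69, -0.31, 32.81]
[17.07, 22.0, 0.03, 0.57, -1.08, 0.72, -0.35, 32.57]
[17.52, 21.0, 0.84, 0.36, -0.49, 0.74, -0.37, 32.98]
[17.96, 20.0, 0.78, -0.05, 0.01, 0.74, -0.37, 32.61]
[18.4, 19.0, 0.43, 0.43, 0.11, 0.76, -0.36, 32.5]
[18.84, 18.0, 0.72, -0.41, 0.32, 0.74, -0.35, 32.77]
[19.28, 17.0, 0.72, 0.28, 0.26, 0.76, -0.34, 32.85]
[19.73, 16.0, 0.5, 0.23, 0.11, 0.77, -0.34, 32.93]
[20.17, 15.0, 0.26, 0.39, 0.13, 0.79, -0.33, 32.99]
[20.61, 14.0, 0.83, 0.83, 0.49, 0.84, -0.31, 32.65]
[21.05, 13.0, 0.81, 0.41, 0.71, 0.87, -0.28, 32.9]
[21.49, 12.0, 0.53, -0.23, -0.33, 0.85, -0.3, 32.67]
[21.93, 11.0, 0.13, -0.62, -0.29, 0.82, -0.31, 32.55]
[22.38, 10.0, 0.55, -0.32, -0.3, 0.8, -0.32, 32.74]
[22.82, 9.0, 0.55, 0.24, -0.08, 0.81, -0.32, 32.73]
[23.26, 8.0, 0.61, 0.2, -0.26, 0.82, -0.33, 33.07]
[23.7, 7.0, 1.06, 0.76, -0.35, 0.87, -0.35, 32.85]
[24.14, 6.0, 2.03, 0.84, -0.24, 0.92, -0.36, 32.55]
[24.58, 5.0, 1.76, 0.04, 0.94, 0.92, -0.32, 33.01]
[25.02, 4.0, 2.38, -0.51, 0.31, 0.89, -0.31, 32.92]
[25.47, 3.0, 2.47, -0.2, -0.06, 0.88, -0.31, 32.63]
[25.91, 2.0, 3.52, -0.49, 0.18, 0.85, -0.3, 32.69]
[26.35, 1.0, 3.88, 0.2, -0.22, 0.86, -0.31, 32.78]
[26.79, 0.0, 4.13, -0.29, -0.23, 0.85, -0.32, 32.94]
[27.23, -1.0, 4.15, -0.14, -0.2, 0.84, -0.33, 32.71]
[27.68, -2.0, 4.5, -0.52, 0.28, 0.81, -0.32, 32.77]
[28.12, -3.0, 4.56, 0.13, -0.15, 0.81, -0.32, 32.8]
[28.56, -4.0, 5.08, 0.19, -0.35, 0.82, -0.34, 32.73]
[29.0, -5.0, 5.46, -0.07, -0.26, 0.82, -0.35, 33.13]
[29.44, -6.0, 2.15, -1.59, -0.96, 0.73, -0.38, 33.33]
```

The foot landed at about 8° above level. The first click came at −6°, where the pull dropped from 5.5 to 2.2 N. I'll go on one click at a time, with a cap on each.

Run:
```python
from swing import *
n=len(s["log"]);pk=0
for i in range(13):
    f=step(1);pk=max(pk,f)
    if pk>3.5 and pk-f>1.6: break
for l in s["log"][n:]:print(l)
```

```text
[29.88, -7.0, 3.02, -0.58, -0.08, 0.69, -0.39, 32.87]
[30.32, -8.0, 2.86, 0.34, -0.38, 0.71, -0.4, 32.78]
[30.77, -9.0, 3.19, 1.6, 0.14, 0.81, -0.4, 32.4]
[31.21, -10.0, 4.16, 1.7, 0.98, 0.91, -0.36, 32.46]
[31.65, -11.0, 3.8, 0.77, 0.51, 0.96, -0.34, 32.58]
[32.09, -12.0, 4.5, -0.13, 0.6, 0.95, -0.31, 32.45]
[32.53, -13.0, 4.95, -0.86, 0.52, 0.9, -0.29, 32.84]
[32.98, -14.0, 5.21, -0.63, 0.86, 0.86, -0.26, 32.69]
[33.42, -15.0, 4.91, -0.52, 0.72, 0.83, -0.23, 33.01]
[33.86, -16.0, 5.15, -0.13, 0.74, 0.82, -0.2, 32.83]
[34.3, -17.0, 2.1, -2.07, -0.64, 0.7, -0.23, 32.58]
```

Second click at about −16.5°, where the pull fell from 5.2 to 2.1 N. The third should come near −26.5°.

Run:
```python
from swing import *
n=len(s["log"]);pk=0
for i in range(13):
    f=step(1);pk=max(pk,f)
    if pk>3.5 and pk-f>1.6: break
for l in s["log"][n:]:print(l)
```

```text
[34.74, -18.0, 2.78, -0.96, -1.08, 0.64, -0.27, 33.1]
[35.18, -19.0, 3.58, -0.42, -1.28, 0.61, -0.32, 32.75]
[35.62, -20.0, 3.58, -0.15, -1.11, 0.6, -0.36, 32.95]
[36.07, -21.0, 3.42, 1.21, -0.31, 0.68, -0.38, 32.9]
[36.51, -22.0, 4.27, 1.11, -0.47, 0.74, -0.4, 32.81]
[36.95, -23.0, 4.13, 0.12, 0.36, 0.75, -0.38, 32.66]
[37.39, -24.0, 4.76, -0.28, 0.41, 0.73, -0.36, 32.65]
[37.83, -25.0, 4.55, -0.05, 1.6, 0.73, -0.3, 32.99]
[38.27, -26.0, 5.08, -0.37, 1.04, 0.71, -0.26, 32.96]
[38.72, -27.0, 2.59, -0.71, 0.36, 0.67, -0.24, 32.56]
```

Third click at about −26.5°, 5.1 to 2.6 N. I'll go 2° further, still far from a fourth click, to make the hold firm, and then check.

Run:
```python
from swing import *
from workcell import get_image
import cv2
n=len(s["log"]);step(1);step(1)
env.sleep(.5);o=status.get_obs()
for l in s["log"][n:]:print(l)
print(o["time"],o["wrist_force"]-f0,o["finger_force"],abs(o["joint_vel"]).max())
i=get_image("side")["image"][120:330,120:400];cv2.imwrite("pics/end.png",cv2.resize(i,None,fx=2.8,fy=2.8,interpolation=2))
```

```text
[39.16, -28.0, 1.94, 0.03, 0.26, 0.67, -0.23, 32.47]
[39.6, -29.0, 2.61, 0.29, -0.73, 0.68, -0.26, 32.91]
40.1 [-2.26930233 -2.24929735  2.44517236] 25.00024437904358 0.001814071364886961
```

View pics/end.png

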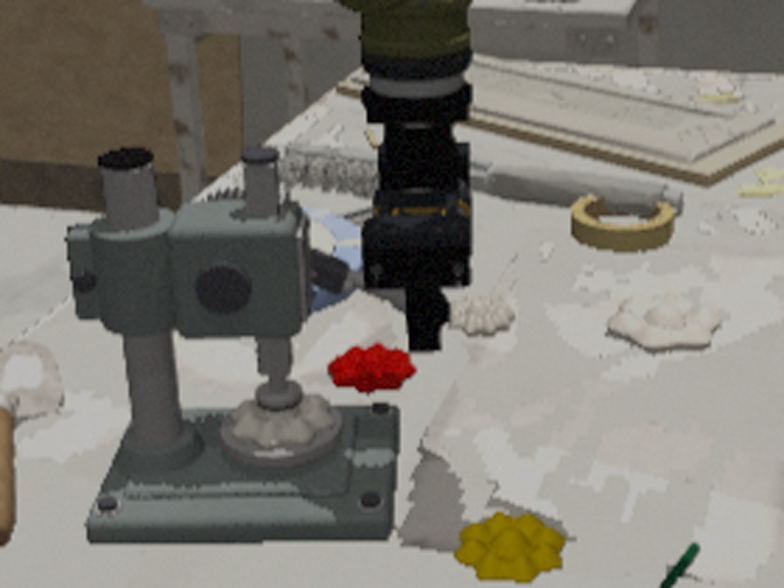

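The close view shows the foot at (278,395) resting on the centred rosette at (283,425). The lever is held about 29° below level, and everything else is where it was.

```bash
python3 -c "
from workcell import order
print(order.hand_in())"
```

```text
the job is handed in; nothing more can be done
None
```

The job is handed in: the foot landed on the small rosette, I counted three clicks from the drops in pull force, and the gripper still holds the lever with the foot on the rosette; no verdict came back.

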